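Make up the cocoa tray and the honey tray

ROBOT

A 7-joint arm with a two-finger parallel gripper is mounted at the origin on a cart in front of the work surface, level with it; the furniture and walls round the work are solid. World frame = base frame: x ahead of the robot, y to its left, z up, the work surface at z = 0. Lengths are in mm, angles in degrees, forces in N, time in s.
With the tool pointing down it reaches from about 400 to 925 mm from the base axis. Payload 4.1 kg.
Tool frame: the origin (TCP) lies between the finger pads; the fingertips stand 8 mm ahead of it and the grasp point (between the pads) lies 11 mm behind it; z points along the fingers, y is the line along which they close (so a half turn about z gives the same grasp; the last joint's range is limited). The gripper opens to 85 mm and grips with 20 to 120 N. Pads are 22 mm wide; open, the fingers measure 114 mm over their backs; the gripper's body (76 mm by 85 mm) begins 54 mm behind the grasp point. The pads swing forward as they close: fully open they stand 13 mm farther back than shut.
Start: joints at [-69.786, 22.827, 2.584, 88.041, -1.071, 69.15, -2.905], TCP at [283.765, 584.825, 239.347] pointing down, gripper open.
Joint ranges: [-161.44, 161.44], [-28.35, 127.94], [-78.24, 83.42], [0, 140.83], [-78.03, 258.03], [13.02, 114.36], [-168.23, 168.23]. Speed limits (degrees/s): [147.25, 147.25, 180, 180, 180, 180, 180].

INTERFACE

Orientations are given as [roll, pitch, yaw] about the fixed x, y, z axes, in that order (R = Rz(yaw) Ry(pitch) Rx(roll)).
In Python, from station import r, cams gives the robot as it stands.
- The arm moves only by the tool move_arm, never from a script. Its argument "plan" is a list that holds one entry, the list of rows, each a list of 6 numbers: the shift along the tool's x, y, z in units of 30 mm (1.0 is 30 mm), then the turn, a rotation vector about the tool's x, y, z in units of pi/2 rad (1.0 is pi/2 rad). A call has 1 to 20 rows; each row shifts and turns the commanded pose from where the row before left it, along the tool's axes as they then stand; what a row does not reach is not made up. A row lasts 1/12 s, in which the tool goes at most 41.7 mm and 7.16 degrees, less where a joint would pass 70% of its speed; a pose out of reach is approached as far as the arm can. A call with a number of a shift or a turn outside -1 to 1 is refused whole. A call with a gripper value outside its range is refused whole. "fingers" is the gripper command: -1 is shut, 1 is fully open, values between are in proportion, set as the call begins (left out, the last holds). The fingers move at their own pace and stop on an object; the grip force is fixed at half the most. Time passes only in rows, so rows that do not move let the fingers close. It gives the time, the measured TCP pose, the force, the opening and the grip force at its end, in the units of the state.
- r.observe(): the state, without advancing time (a new reading comes with each control period).
- cams.capture(name): name is "scene" or "top" or "wrist"; returns a dict with "img" (400x640x3 uint8, red, green, blue), "camera_matrix" (3x3 intrinsics, pixels), "cam_to_world" (4x4, takes a point from camera to world coordinates); the wrist camera has in their place "T_tool_cam" (4x4, takes a point from camera to tool coordinates, whose origin is the TCP and whose axes are the flange's). Camera axes: x right, y down, z forward; pixel columns grow to the right and rows downward; lengths in mm; the calibration is good to about 2 mm. The wrist camera is an equidistant fisheye: a pixel r from the principal point sees the ray r / f radians off the axis. A picture is of the moment at which its call begins: read the wrist's pose just before it. There is no depth.
- r.sign_off(): hands the job in; it is judged then, once.
The state is a dict: "t": time; "joint_positions": joint angles; "joint_vel": joint speeds; "effort": joint torques, N m; "position": TCP position; "tool_rot": TCP orientation; "force": force on the tool from outside, world axes, zero at the start; "moment": the same for the moment, N m; "grip_width": opening from 0.0 (shut) to 1.0 (fully open); "grasp_force": force on a finger pad.
Only numpy, scipy, OpenCV 4.12 (cv2) and the standard library are available. Lean on these libraries where they do the work, as an engineer would, in place of code of your own. Each camera call takes 0.05 s, during which the arm holds its last target. There are 200 camera calls.

TASK

Make up two take-to-table kits: on the blue tray the grey-lidded cocoa jar and the white mug, on the yellow tray the black tin with the orange lid and the black mug. Each jar or tin stands upright in its tray's smaller square bay, and each mug, mouth down as it is now, in the longer bay, flat on the floor of the bay and clear of the rims. Set everything down gently without dropping it, let go, and leave the carton, the cup lids and the stacked cups where they are.

Things in the scene. Friction and masses are not known exactly. Their poses are not given: they have to be found in the camera images.
- blue_tray: Blue two-bay tray, fixed, 211 mm long (own y) x 94 (own x) plus a 9 mm grip at each end. Origin under its centre on the counter, z up. Bay floors 6 mm and wall tops 14 mm above the counter, walls 4 mm thick. Long bay (for a mug): 86 (x) x 115 (y) mm, centre at x 0, y -44 mm. Square bay (for jar or tin): 86 (x) x 84 (y) mm, centre at x 0, y +59.5 mm.
- yellow_tray: Yellow two-bay tray, fixed, 211 mm long (own y) x 94 (own x) plus a 9 mm grip at each end. Origin under its centre on the counter, z up. Bay floors 6 mm and wall tops 14 mm above the counter, walls 4 mm thick. Long bay (for a mug): 86 (x) x 115 (y) mm, centre at x 0, y -44 mm. Square bay (for jar or tin): 86 (x) x 84 (y) mm, centre at x 0, y +59.5 mm.
- cocoa_jar: Round glass jar with brown contents and a pale grey lid, 64 mm across and 78 mm high, about 0.26 kg. Origin at the centre of its underside, z up. Belongs in the square bay of the blue tray.
- honey_tin: Round black tin with an orange lid, 58 mm across and 60 mm high, about 0.22 kg. Origin at the centre of its underside, z up. Belongs in the square bay of the yellow tray.
- white_mug: White mug, mouth down, 50 mm high, 65 wide (own x), 95 long with handle (own y; handle towards -y). Origin on its underside, mid-outline; the round body's axis is 14 mm towards +y of it. Body about 62 mm across: grasp it from above along x. In the long bay the handle may point either way along the bay. About 0.13 kg. Belongs in the long bay of the blue tray.
- black_mug: Black (dark grey) mug, mouth down, 53 mm high, 65 wide (own x), 95 long with handle (own y; handle towards -y). Origin on its underside, mid-outline; the round body's axis is 14 mm towards +y of it. Body about 62 mm across: grasp it from above along x. In the long bay the handle may point either way along the bay. About 0.13 kg. Belongs in the long bay of the yellow tray.
- carton: Bystander: small cream folding carton with a dark green band, standing, 26 x 46 x 82 mm high, loose. Origin at the centre of its underside. Not to be moved. Behind it stands the fixed glass display case, 290 mm high, from about y -0.27 to +0.22 m and beginning at x 0.55 m: swing round in front of it.
- lids: Bystander: stack of white cup lids, 84 mm across, 61 mm high, loose. Origin at the centre of its underside. Not to be moved.
- cups: Bystander: stack of white paper cups, mouth down, 76 mm across, 113 mm high, loose. Origin at the centre of its underside. Not to be moved.
There are look-alikes about, which are no part of the job. Leave any green look-alike of the white_mug alone.

How it is judged (in metres and radians):
At the end, for the whole second after the job is handed in: Blue tray: cocoa jar (square bay), white mug (long bay); yellow tray: honey tin, black mug likewise. Each origin within 18 mm of its bay centre along both tray axes (anything flat inside the rims), on the bay floor to 4 mm, within 0.1 rad of vertical, at rest, released (x of cocoa_jar in the frame of blue_tray between -0.018 and 0.018 m and y of cocoa_jar in the frame of blue_tray between 0.0415 and 0.0775 m and z of cocoa_jar in the frame of blue_tray between 0.002 and 0.01 m and angle between each of cocoa_jar, white_mug, honey_tin, black_mug's own z axis and vertical below 0.1 rad and linear speed of each of cocoa_jar, white_mug, honey_tin, black_mug below 0.02 m/s and x of white_mug in the frame of blue_tray between -0.018 and 0.018 m and y of white_mug in the frame of blue_tray between -0.062 and -0.026 m and z of white_mug in the frame of blue_tray between 0.002 and 0.01 m and x of honey_tin in the frame of yellow_tray between -0.018 and 0.018 m and y of honey_tin in the frame of yellow_tray between 0.0415 and 0.0775 m and z of honey_tin in the frame of yellow_tray between 0.002 and 0.01 m and x of black_mug in the frame of yellow_tray between -0.018 and 0.018 m and y of black_mug in the frame of yellow_tray between -0.062 and -0.026 m and z of black_mug in the frame of yellow_tray between 0.002 and 0.01 m); the robot touches nothing.
It fails at once if the carton, the lids or the cups are disturbed (moved more than 15 mm) (distance of any of carton, lids, cups from where it was at the start of the episode above 0.015 m).
It fails at once if a jar, tin or mug is dropped or slammed into its tray (more than 40 N) (contact force between any of cocoa_jar, white_mug and blue_tray above 40 N or contact force between any of honey_tin, black_mug and yellow_tray above 40 N).
It also fails if it takes over 122 s, if anything falls off the work surface, if the arm or the gripper's body presses on something with over 40 N, if the wrist force passes 120 N, or if a joint passes its speed limit or range.

## Working session

There is one attempt and no reset: what is moved stays moved. The work goes in short steps, Python scripts to look and compute and a tool call to move; the robot and the scene stay as the last step left them, time stands still between calls to the robot, and variables do not carry over. Pictures are saved under pics/ and viewed, at most 14 in all, crops included, and the job is handed in when it is done.

Besides the shell and the picture viewer there is one more tool, called in YAML: its name, and indented under it one key for each argument. move_arm: Moves the arm, as the interface text tells. Shifts and turns lie within -1 to 1; 1 stands for 30 mm of shift or pi/2 rad of turn. Its arguments: {"type":"object","properties":{"plan":{"type":"array"},"fingers":{"type":"number"}},"required":["plan"]}

```bash
mkdir -p pics; python3 - <<'E'
from station import r, cams
import cv2,numpy as np
o=r.observe();print(o)
for n in("scene","top"):
    c=cams.capture(n);cv2.imwrite(f"pics/{n}0.png",c["img"][:,:,::-1]);print(n,c["camera_matrix"].tolist(),np.round(c["cam_to_world"],4).tolist())
    np.savez(f"{n}.npz",K=c["camera_matrix"],T=c["cam_to_world"])
E
```

```text
{'t': 0.0, 'joint_positions': array([-69.78664489,  22.87119218,   2.58001174,  88.11539418,
        -1.07181538,  69.14822543,  -2.90484786]), 'joint_vel': array([ 0.02164007, -0.06401496,  0.06259205,  0.06558984,  0.01192544,
       -0.02200103,  0.0379325 ]), 'effort': array([ 6.67115401e-04, -4.75101829e+01,  1.36479367e+00, -2.54220039e+01,
        1.15002296e-02,  9.35155054e-03, -1.59999212e-05]), 'position': array([283.47992887, 584.23812263, 238.26207979]), 'tool_rot': array([-1.79889573e+02,  7.19695395e-03,  1.54120899e+02]), 'force': array([ 0.14874829, -0.01547283, -0.19482984]), 'moment': array([-0.04623601,  0.00312814, -0.04694711]), 'grasp_force': 0.0, 'grip_width': 0.996025177254745}
scene [[432.22066950058485, 0.0, 323.88661432351637], [0.0, 432.22066950058485, 198.5152645712558], [0.0, 0.0, 1.0]] [[0.7793, -0.4428, 0.4435, -88.3038], [-0.6265, -0.5675, 0.5342, -803.8406], [0.0151, -0.6942, -0.7196, 1004.5398], [0.0, 0.0, 0.0, 1.0]]
top [[440.41439491912354, 0.0, 317.87878098807835], [0.0, 440.41439491912354, 198.6724837635345], [0.0, 0.0, 1.0]] [[-0.0075, -0.9982, 0.0589, 409.8271], [-0.9998, 0.0084, 0.0158, -97.5259], [-0.0163, -0.0588, -0.9981, 1384.1078], [0.0, 0.0, 0.0, 1.0]]
```

View pics/top0.png

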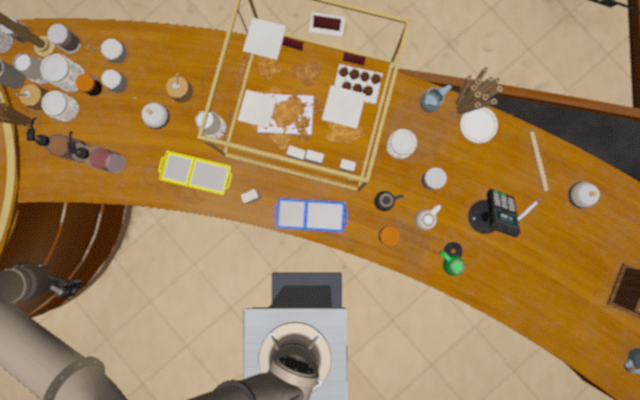

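View pics/scene0.png

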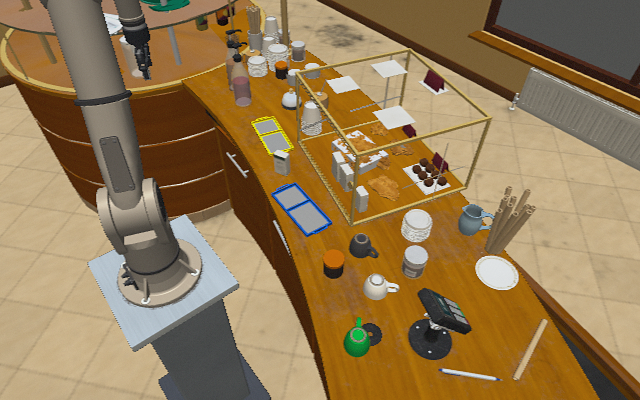

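Top view: yellow tray near (195,172), blue tray (311,215), carton (250,196), tin (389,236), black mug (386,200), white mug (427,218), grey-lidded jar (434,177), lids (402,143), cups (210,123). I'm enlarging both areas.

```bash
python3 - <<'E'
import cv2
a=cv2.imread("pics/top0.png")
def crop(x0,y0,w,h,s,n):
    c=cv2.resize(a[y0:y0+h,x0:x0+w],None,fx=s,fy=s,interpolation=cv2.INTER_CUBIC)
    for x in range(x0-x0%-10,x0+w,10):
        cv2.line(c,((x-x0)*s+s//2,0),((x-x0)*s+s//2,8 if x%50 else 18),(255,255,255),1); cv2.putText(c,str(x),((x-x0)*s-8,28),0,.35,(255,255,255),1)
    for y in range(y0-y0%-10,y0+h,10):
        cv2.line(c,(0,(y-y0)*s+s//2),(10,(y-y0)*s+s//2),(255,255,255),1);cv2.putText(c,str(y),(12,(y-y0)*s+4),0,.35,(255,255,255),1)
    cv2.imwrite(n,c)
crop(360,150,115,100,6,"pics/c1.png")
crop(150,145,200,90,4,"pics/c2.png")
E
```

```text
(no output)
```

View pics/c1.png

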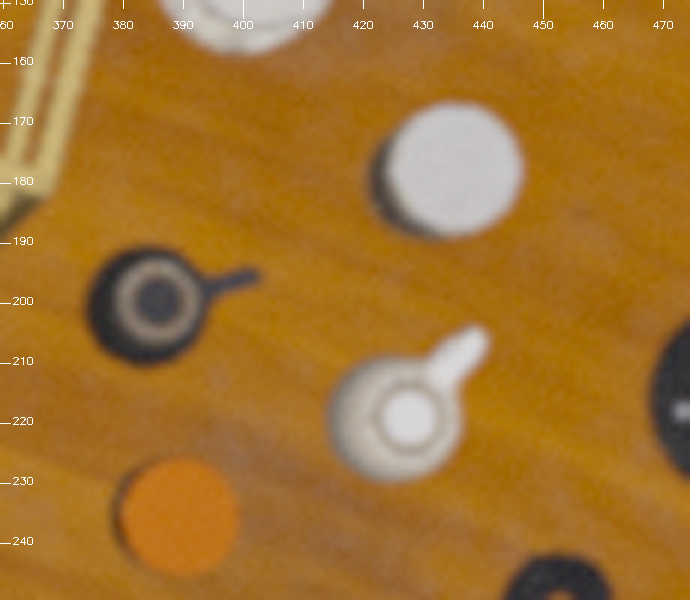

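View pics/c2.png

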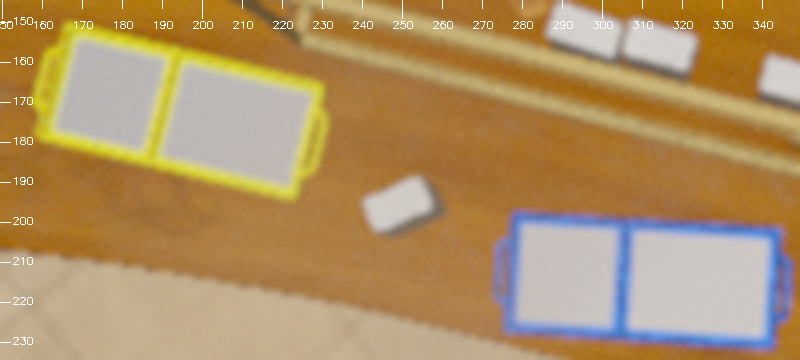

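Crops: jar lid centre (435.4,177.7); black mug top (386.2,199.5) handle tip (402.6,195.5); white mug top (427.7,219.1) handle tip (440.4,205.3); tin lid (389.6,235.6). Both trays have their square bay on the left.

```bash
cat > h.py <<'E'
import numpy as np,cv2
d=np.load("top.npz")
def px(u,v,z,d=d):
    ray=d["T"][:3,:3]@np.linalg.solve(d["K"],[u,v,1]);o=d["T"][:3,3]
    return (o+ray*(z-o[2])/ray[2])[:2]
E
python3 - <<'E'
from h import *
for n,u,v,z in[("jar",435.4,177.7,78),("tin",389.6,235.6,60),("bm",386.2,199.5,53),("bmh",402.6,195.5,28),("wm",427.7,219.1,50),("wmh",440.4,205.3,28),("bm_body",384.1,200.5,5),("wm_body",425.4,219.2,5)]:
    print(n,px(u,v,z).round(1), np.linalg.norm(px(u,v,z)).round())
print("lid diam",np.linalg.norm(px(435.4-11.2,177.7,78)-px(435.4+11.2,177.7,78)))
for n in("bm","wm"):
    pass
for n,P in[("blue",[(511,212),(782,229),(774,347),(504,333)]),("yellow",[(65,25),(324,84),(296,200),(37,140)])]:
    Q=np.array([px(150+(x+.5)/4-.5,145+(y+.5)/4-.5,14) for x,y in P])
    c=Q.mean(0); yv=(Q[0]+Q[3]-Q[1]-Q[2])/2; L=np.linalg.norm(yv);yv/=L; w=np.linalg.norm((Q[0]+Q[1]-Q[2]-Q[3])/2)
    xv=np.array([yv[1],-yv[0]])
    print(n,c.round(1),"L,W",L.round(1),w.round(1),"yaw",np.degrees(np.arctan2(xv[1],xv[0])).round(1),"sq",(c+59.5*yv).round(1),"long",(c-44*yv).round(1),Q.round(0).tolist())
E
```

```text
jar [ 546.3 -425.9] 693.0
tin [ 375.6 -290.1] 475.0
bm [ 484.1 -282.8] 561.0
bmh [ 497.4 -336.8] 601.0
wm [ 424.1 -407. ] 588.0
wmh [ 466.3 -451.8] 649.0
bm_body [ 483.7 -282.8] 560.0
wm_body [ 424.3 -410.3] 590.0
lid diam 66.17084414247542
blue [441.1 -51.7] L,W 210.8 93.1 yaw -3.7 sq [444.9   7.6] long [438.2 -95.6] [[495.0, 51.0], [480.0, -161.0], [388.0, -153.0], [401.0, 56.0]]
yellow [575.8 310.7] L,W 210.6 93.5 yaw -13.4 sq [589.7 368.6] long [565.6 267.9] [[646.0, 403.0], [597.0, 197.0], [506.0, 219.0], [555.0, 424.0]]
```

move_arm:
  plan:
    - [[0,0,0,0,0,0.071],[0,0,0,0,0,0.071],[0,0,0,0,0,0.071],[0,0,0,0,0,0.071],[0,0,0,0,0,0.071],[0,0,0,0,0,0.071],[0,0,0,0,0,0.071],[0,0,0,0,0,0.071],[0,0,0,0,0,0.071],[0,0,0,0,0,0.073],[-0.85,0.5,0,0,0,0],[-0.85,0.5,0,0,0,0],[-0.85,0.5,0,0,0,0],[-0.85,0.5,0,0,0,0],[-0.85,0.5,0,0,0,0],[-0.85,0.5,0,0,0,0],[-0.85,0.5,0,0,0,0],[-0.85,0.5,0,0,0,0],[-0.85,0.5,0,0,0,0],[-0.85,0.5,0,0,0,0]]
  fingers: 1

```text
t: 1.77
position: [434.2, 328.4, 239.0]
tool_rot: [-180.0, 0.0, 90.0]
force: [0.9, 0.6, 0.8]
grip_width: 1.003
grasp_force: 0.0
```

move_arm:
  plan:
    - [[-1,0,0,0,0,0],[-1,0,0,0,0,0],[-1,0,0,0,0,0],[-1,0,0,0,0,0],[-1,0,0,0,0,0],[-1,0,0,0,0,0],[-1,0,0,0,0,0],[-1,0,0,0,0,0],[-1,0,0,0,0,0],[-1,0,0,0,0,0],[-1,0,0,0,0,0],[-1,0,0,0,0,0],[-1,0,0,0,0,0],[-1,0,0,0,0,0],[-1,0,0,0,0,0],[-1,0,0,0,0,0],[-1,0,0,0,0,0],[-1,0,0,0,0,0],[-1,0,0,0,0,0],[-1,0,0,0,0,0]]

```text
t: 3.43
position: [434.0, -271.1, 239.0]
tool_rot: [-180.0, -0.0, 90.1]
force: [0.8, 0.7, -0.2]
grip_width: 1.001
grasp_force: 0.0
```

move_arm:
  plan:
    - [[-0.76,-0.055,0,0,0,0],[-0.76,-0.055,0,0,0,0],[-0.76,-0.055,0,0,0,0],[-0.76,-0.055,0,0,0,0],[-0.76,-0.055,0,0,0,0],[-0.76,-0.055,0,0,0,0],[0,0,0,0,0,-0.0687],[0,0,0,0,0,-0.0687],[0,0,0,0,0,-0.0687],[0,0,0,0,0,-0.0687],[0,0,0,0,0,-0.0687],[0,0,0,0,0,-0.0687],[0,0,0,0,0,-0.0687],[0,0,0.8,0,0,0],[0,0,0.8,0,0,0],[0,0,0.8,0,0,0],[0,0,0.8,0,0,0],[0,0,0,0,0,0]]

```text
t: 4.93
position: [422.0, -403.7, 138.3]
tool_rot: [-179.9, -0.6, 133.3]
force: [-0.2, 0.8, -0.4]
grip_width: 0.998
grasp_force: 0.0
```

```bash
cat >> h.py <<'E'
from scipy.spatial.transform import Rotation as Ro
def wrist(name,s=1.25):
    from station import r,cams
    o=r.observe();c=cams.capture("wrist");cv2.imwrite(name,cv2.resize(c["img"][:,:,::-1],None,fx=s,fy=s))
    np.savez("wrist.npz",K=c["camera_matrix"],T=c["T_tool_cam"],p=o["position"],a=o["tool_rot"],s=s)
    print(o["t"],o["position"].round(1),o["tool_rot"].round(2))
def wpx(u,v,z):
    d=np.load("wrist.npz");s=float(d["s"]);K=d["K"]
    q=np.array([(u+.5)/s-.5-K[0,2],(v+.5)/s-.5-K[1,2]]);t=np.hypot(*q)/K[0,0];q=q/np.hypot(*q)
    ray=np.array([np.sin(t)*q[0],np.sin(t)*q[1],np.cos(t)])
    R=Ro.from_euler("xyz",d["a"],degrees=True).as_matrix()
    o=R@d["T"][:3,3]+d["p"];w=R@d["T"][:3,:3]@ray
    return (o+w*(z-o[2])/w[2])[:2]
E
python3 - <<'E'
from h import *
wrist("pics/w1.png")
for n,u,v,z in[("lids",402,143,61),("cups",210,123,113),("cart",249,195,82),("caseR",366,183,0),("caseL",226,155,0)]: print(n,px(u,v,z).round())
E
```

```text
4.9333 [ 422.  -403.7  138.3] [-179.93   -0.56  133.33]
lids [ 654. -332.]
cups [710. 237.]
cart [499. 128.]
caseR [ 540. -228.]
caseL [633. 215.]
```

View pics/w1.png

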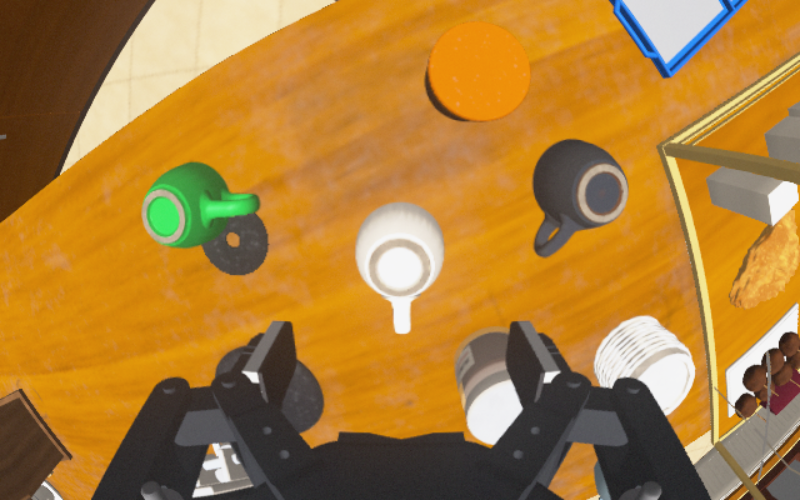

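Wrist view: white mug top ring centre (400,267), handle tip (402,331) straight along the tool's x axis; tin, black mug and jar clear of the fingers.

```bash
python3 - <<'E'
from h import *
for n,u,v,z in[("wm",400,267,50),("wmh",402,331,28),("tin",479,71,60),("bm",602,193,53),("bmh",540,250,28),("jar",499,411,78)]: print(n,wpx(u,v,z).round(1))
from station import r
print(r.observe()["joint_positions"].round(1))
E
```

```text
wm [ 424.1 -406.1]
wmh [ 464.7 -447.2]
tin [ 375.2 -291. ]
bm [ 483.  -281.9]
bmh [ 492.4 -336.1]
jar [ 537.6 -428.8]
[ 10.5  26.3  38.1 103.7 -19.   56.9  99.7]
```

move_arm:
  plan:
    - [[-0.13,-0.02,0,0.0045,0.0043,0],[0,0,0.5,0,0,0],[0,0,0.5,0,0,0],[0,0,0.5,0,0,0],[0,0,0.5,0,0,0],[0,0,0.5,0,0,0],[0,0,0.5,0,0,0],[0,0,0.3,0,0,0],[0,0,0.3,0,0,0],[0,0,0.17,0,0,0],[0,0,0.17,0,0,0],[0,0,0,0,0,0]]

```text
t: 5.98
position: [425.6, -410.1, 24.8]
tool_rot: [-179.6, -0.4, 133.3]
force: [0.6, 0.1, 0.4]
grip_width: 1.001
grasp_force: 0.0
```

move_arm:
  plan:
    - [[0,0,0,0,0,0],[0,0,0,0,0,0],[0,0,0,0,0,0],[0,0,0,0,0,0],[0,0,0,0,0,0],[0,0,0,0,0,0],[0,0,0,0,0,0],[0,0,0,0,0,0],[0,0,0,0,0,0],[0,0,0,0,0,0]]
  fingers: -1

```text
t: 6.82
position: [426.2, -410.9, 26.1]
tool_rot: [-179.6, -0.3, 133.3]
force: [-0.3, 0.9, 5.9]
grip_width: 0.701
grasp_force: 65.1
```

move_arm:
  plan:
    - [[0,0,-0.15,0,0,0],[0,0,-0.3,0,0,0],[0,0,-0.5,0,0,0],[0,0,-0.6,0,0,0],[0,0,-0.6,0,0,0],[0,0,-0.6,0,0,0],[0,0,-0.5,0,0,0],[0,0,-0.3,0,0,0],[0,0,0,0,0,0.04],[0,0,0,0,0,0.06],[0,0,0,0,0,0.06],[0,0,0,0,0,0.06],[0,0,0,0,0,0.06],[0,0,0,0,0,0.06],[0,0,0,0,0,0.06],[0,0,0,0,0,0.06],[0,0,0,0,0,0.04],[0,0,0,0,0,0.02],[0,0,0,0,0,0]]

```text
t: 8.4
position: [426.4, -409.6, 131.2]
tool_rot: [-179.4, -0.0, 86.5]
force: [-0.4, -0.1, -1.6]
grip_width: 0.708
grasp_force: 64.9
```

move_arm:
  plan:
    - [[0.4,-0.016,0,0,-0.0067,0],[0.8,-0.016,0,0,0,0],[0.8,-0.016,0,0,0,0],[0.8,-0.016,0,0,0,0],[0.8,-0.016,0,0,0,0],[0.8,-0.016,0,0,0,0],[0.8,-0.016,0,0,0,0],[0.8,-0.016,0,0,0,0],[0.8,-0.016,0,0,0,0],[0.8,-0.016,0,0,0,0],[0.8,-0.016,0,0,0,0],[0.8,-0.016,0,0,0,0],[0.8,-0.016,0,0,0,0],[0.4,-0.016,0,0,0,0],[0.4,-0.016,0,0,0,0],[0,0,0,0,0,0]]

```text
t: 9.73
position: [439.0, -83.5, 128.0]
tool_rot: [-179.4, 0.5, 86.8]
force: [0.5, 0.1, -0.6]
grip_width: 0.705
grasp_force: 65.0
```

```bash
python3 - <<'E'
from h import *
wrist("pics/w2.png")
E
```

```text
9.7333 [439.  -83.5 128. ] [-179.39    0.52   86.82]
```

View pics/w2.png

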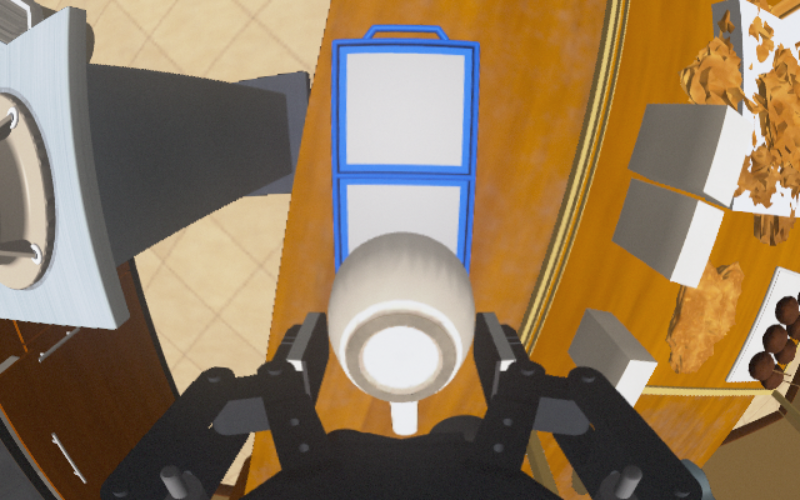

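Mug level in the grip, ring centre (401,357), handle straight back; tray far corners at (334,42) and (479,44).

```bash
python3 - <<'E'
from h import *
print("corners",wpx(334,42,14).round(1),wpx(479,44,14).round(1),"expect approx [401 56],[495 51]")
print("mug axis",wpx(401,357,152).round(1))
E
```

```text
corners [403.4  55.6] [495.   49.4] expect approx [401 56],[495 51]
mug axis [439.9 -77.7]
```

move_arm:
  plan:
    - [[-0.13,0,0,0,0,0],[0,0,0.3,0,0,0],[0,0,0.5,0,0,0],[0,0,0.5,0,0,0],[0,0,0.5,0,0,0],[0,0,0.4,0,0,0],[0,0,0.3,0,0,0],[0,0,0.2,0,0,0],[0,0,0.1,0,0,0],[0,0,0.1,0,0,0],[0,0,0,0,0,0],[0,0,0,0,0,0]]

```text
t: 10.78
position: [438.3, -91.2, 41.5]
tool_rot: [-179.5, 0.6, 86.5]
force: [-0.6, -0.5, -1.6]
grip_width: 0.711
grasp_force: 65.0
```

move_arm:
  plan:
    - [[0.12,0,0,0,0,0],[0,0,0.06,0,0,0],[0,0,0.06,0,0,0],[0,0,0.06,0,0,0],[0,0,0.06,0,0,0],[0,0,0.03,0,0,0],[0,0,0.03,0,0,0],[0,0,0,0,0,0],[0,0,0,0,0,0]]

```text
t: 11.53
position: [437.9, -87.8, 32.4]
tool_rot: [-179.4, 0.6, 86.5]
force: [-1.8, 0.3, 4.9]
grip_width: 0.711
grasp_force: 65.9
```

move_arm:
  plan:
    - [[0,0,0,0,0,0],[0,0,0,0,0,0],[0,0,0,0,0,0],[0,0,0,0,0,0],[0,0,0,0,0,0],[0,0,0,0,0,0],[0,0,-0.1,0,0,0],[0,0,-0.3,0,0,0],[0,0,-0.6,0,0,0],[0,0,-0.8,0,0,0],[0,0,-0.8,0,0,0],[0,0,-0.8,0,0,0],[0,0,-0.4,0,0,0],[0,0,0,0,0,0]]
  fingers: 1

```text
t: 12.7
position: [441.5, -86.8, 149.0]
tool_rot: [-179.8, 0.5, 86.5]
force: [-0.5, 0.4, 0.5]
grip_width: 1.0
grasp_force: 0.0
```

```bash
python3 - <<'E'
from h import *
wrist("pics/w3.png")
E
```

```text
12.7 [441.5 -86.8 149. ] [-179.79    0.53   86.53]
```

View pics/w3.png

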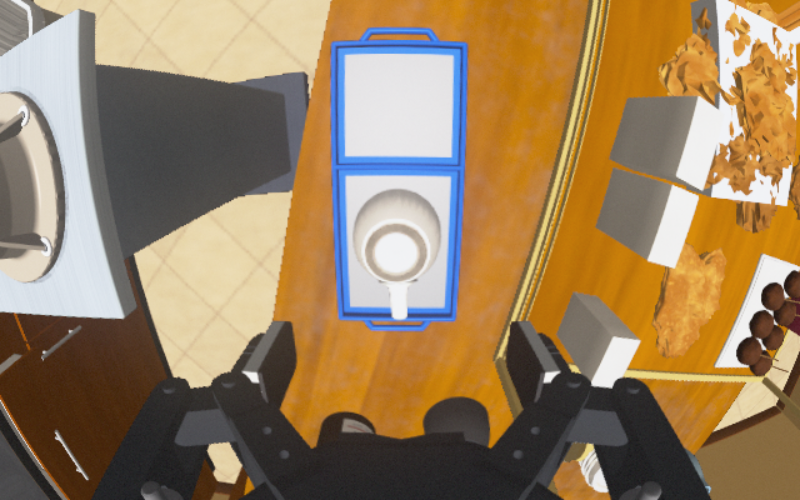

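White mug sits in the long bay, ring centre (396,253), handle inside the rim. Now the jar.

move_arm:
  plan:
    - [[-0.868,0.053,0,0,0,0],[-0.868,0.053,0,0,0,0],[-0.868,0.053,0,0,0,0],[-0.868,0.053,0,0,0,0],[-0.868,0.053,0,0,0,0],[-0.868,0.053,0,0,0,0],[-0.868,0.053,0,0,0,0],[-0.868,0.053,0,0,0,0],[-0.868,0.053,0,0,0,0],[-0.868,0.053,0,0,0,0],[-0.868,0.053,0,0,0,0],[-0.868,0.053,0,0,0,0],[-0.868,0.053,0,0,0,0],[0.042,0.69,0,0,0,0],[0.042,0.69,0,0,0,0],[0.042,0.69,0,0,0,0],[0.042,0.69,0,0,0,0],[0.042,0.69,0,0,0,0],[0,0,0,0,0,0],[0,0,0,0,0,0]]

```text
t: 14.42
position: [543.3, -424.5, 146.4]
tool_rot: [-179.3, 0.5, 86.6]
force: [-1.3, 0.3, -0.3]
grip_width: 1.004
grasp_force: 0.0
```

```bash
python3 - <<'E'
from h import *
print("placed mug",wpx(396,253,56).round(1))
wrist("pics/w4.png")
from station import r
print(r.observe()["joint_positions"].round(1))
E
```

```text
placed mug [438.6 -83.6]
14.4167 [ 543.3 -424.5  146.4] [-179.28    0.54   86.63]
[  3.8  39.9  47.8  88.3 -30.4  65.8  54. ]
```

View pics/w4.png

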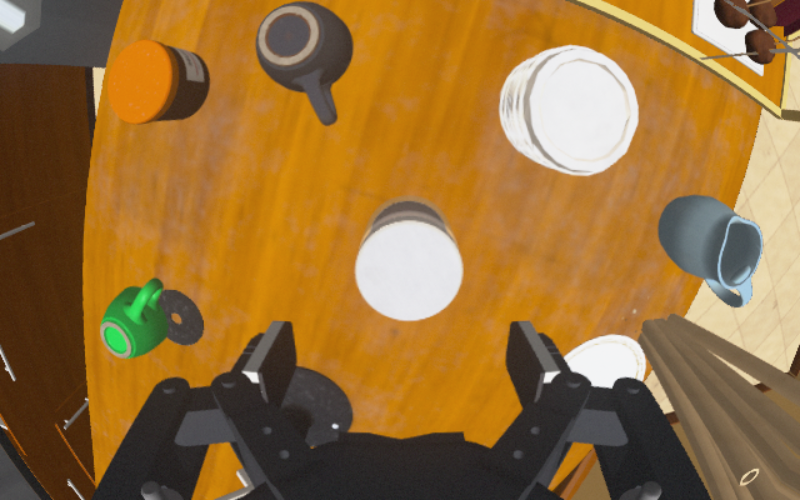

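Jar lid centre at (409,270), midway between the fingers; nothing beside it within finger reach.

```bash
python3 - <<'E'
from h import *
print("jar",wpx(409,270,78).round(1),"bm",wpx(288,36,53).round(1),"bmh",wpx(327,123,28).round(1))
E
```

```text
jar [ 547.4 -423.4] bm [ 483.8 -282.2] bmh [ 499.  -338.2]
```

move_arm:
  plan:
    - [[0,0.12,0,-0.008,0.006,0],[0,0,0.5,0,0,0],[0,0,0.5,0,0,0],[0,0,0.5,0,0,0],[0,0,0.5,0,0,0],[0,0,0.5,0,0,0],[0,0,0.5,0,0,0],[0,0,0.3,0,0,0],[0,0,0.3,0,0,0],[0,0,0.2,0,0,0],[0,0,0,0,0,0],[0,0,0,0,0,0]]

```text
t: 15.47
position: [547.1, -426.2, 34.7]
tool_rot: [179.8, 0.1, 86.5]
force: [0.7, -0.4, 1.0]
grip_width: 0.998
grasp_force: 0.0
```

move_arm:
  plan:
    - [[0,0,0,0,0,0],[0,0,0,0,0,0],[0,0,0,0,0,0],[0,0,0,0,0,0],[0,0,0,0,0,0],[0,0,0,0,0,0],[0,0,0,0,0,0],[0,0,0,0,0,0],[0,0,0,0,0,0]]
  fingers: -1

```text
t: 16.22
position: [547.5, -426.7, 35.9]
tool_rot: [179.7, 0.2, 86.5]
force: [-0.4, 0.4, 6.3]
grip_width: 0.733
grasp_force: 66.2
```

move_arm:
  plan:
    - [[0,0,-0.15,0,0,0],[0,0,-0.3,0,0,0],[0,0,-0.5,0,0,0],[0,0,-0.6,0,0,0],[0,0,-0.6,0,0,0],[0,0,-0.6,0,0,0],[0,0,-0.5,0,0,0],[0,0,-0.15,0,0,0],[-0.02,-0.3,0,0,0,0],[-0.04,-0.6,0,0,0,0],[-0.04,-0.7,0,0,0,0],[-0.04,-0.7,0,0,0,0],[-0.04,-0.7,0,0,0,0],[-0.02,-0.3,0,0,0,0],[0,-0.12,0,0,0,0],[0,0,0,0,0,0],[0,0,0,0,0,0]]

```text
t: 17.63
position: [445.3, -425.1, 136.1]
tool_rot: [179.8, 0.1, 86.6]
force: [0.6, -0.4, -2.3]
grip_width: 0.739
grasp_force: 66.3
```

move_arm:
  plan:
    - [[0.5,-0.049,0,0,0,0],[0.85,-0.049,0,0,0,0],[0.85,-0.049,0,0,0,0],[0.85,-0.049,0,0,0,0],[0.85,-0.049,0,0,0,0],[0.85,-0.049,0,0,0,0],[0.85,-0.049,0,0,0,0],[0.85,-0.049,0,0,0,0],[0.85,-0.049,0,0,0,0],[0.85,-0.049,0,0,0,0],[0.85,-0.049,0,0,0,0],[0.85,-0.049,0,0,0,0],[0.85,-0.049,0,0,0,0],[0.85,-0.049,0,0,0,0],[0.85,-0.049,0,0,0,0],[0.85,-0.049,0,0,0,0],[0.7,-0.049,0,0,0,0],[0.38,-0.049,0,0,0,0],[0,0,0,0,0,0],[0,0,0,0,0,0]]

```text
t: 19.3
position: [444.6, 6.1, 135.9]
tool_rot: [179.8, 0.1, 86.7]
force: [-0.1, 0.3, -1.6]
grip_width: 0.738
grasp_force: 66.4
```

move_arm:
  plan:
    - [[0,0,0.3,0,0,0],[0,0,0.5,0,0,0],[0,0,0.5,0,0,0],[0,0,0.5,0,0,0],[0,0,0.5,0,0,0],[0,0,0.3,0,0,0],[0,0,0.2,0,0,0],[0,0,0.1,0,0,0],[0,0,0,0,0,0],[0,0,0,0,0,0]]

```text
t: 20.13
position: [444.3, 4.7, 48.9]
tool_rot: [179.8, 0.1, 86.5]
force: [0.3, 0.7, -2.8]
grip_width: 0.743
grasp_force: 66.4
```

move_arm:
  plan:
    - [[0.05,0,0.05,0,0,0],[0,0,0.05,0,0,0],[0,0,0.05,0,0,0],[0,0,0.03,0,0,0],[0,0,0.03,0,0,0],[0,0,0.03,0,0,0],[0,0,0,0,0,0],[0,0,0,0,0,0]]

```text
t: 20.8
position: [444.0, 6.7, 41.9]
tool_rot: [179.9, 0.0, 86.5]
force: [-2.0, -0.1, 5.9]
grip_width: 0.736
grasp_force: 67.4
```

move_arm:
  plan:
    - [[0,0,0,0,0,0],[0,0,0,0,0,0],[0,0,0,0,0,0],[0,0,0,0,0,0],[0,0,0,0,0,0],[0,0,0,0,0,0],[0,0,-0.1,0,0,0],[0,0,-0.3,0,0,0],[0,0,-0.6,0,0,0],[0,0,-0.8,0,0,0],[0,0,-0.8,0,0,0],[0,0,-0.8,0,0,0],[0,0,-0.4,0,0,0],[0,0,0,0,0,0]]
  fingers: 1

```text
t: 21.97
position: [445.8, 6.8, 158.2]
tool_rot: [179.5, -0.1, 86.5]
force: [0.5, 0.8, -0.7]
grip_width: 0.997
grasp_force: 0.0
```

move_arm:
  plan:
    - [[-0.962,0.057,0,0,0,0],[-0.962,0.057,0,0,0,0],[-0.962,0.057,0,0,0,0],[-0.962,0.057,0,0,0,0],[-0.962,0.057,0,0,0,0],[-0.962,0.057,0,0,0,0],[-0.962,0.057,0,0,0,0],[-0.962,0.057,0,0,0,0],[-0.962,0.057,0,0,0,0],[-0.962,0.057,0,0,0,0],[0,0,0,0,0,-0.063],[0,0,0,0,0,-0.063],[0,0,0,0,0,-0.063],[0,0,0,0,0,0],[0,0,0,0,0,0]]
  fingers: 0.76

```text
t: 23.22
position: [442.7, -282.3, 155.3]
tool_rot: [179.9, 0.1, 103.4]
force: [0.0, 0.5, -0.0]
grip_width: 0.883
grasp_force: 0.0
```

move_arm:
  plan:
    - [[-0.158,0.665,0,0,0,0],[-0.158,0.665,0,0,0,0],[0,0,0,0,0,0],[0,0,0.5,0,0,0],[0,0,0.5,0,0,0],[0,0,0.5,0,0,0],[0,0,0.5,0,0,0],[0,0,0.5,0,0,0],[0,0,0,0,0,0]]

```text
t: 23.97
position: [482.2, -280.8, 78.1]
tool_rot: [-179.8, -0.1, 103.5]
force: [0.5, 0.2, -0.3]
grip_width: 0.881
grasp_force: 0.0
```

move_arm:
  plan:
    - [[-0.06,0.037,0,0,0,0],[0,0,0.5,0,0,0],[0,0,0.5,0,0,0],[0,0,0.4,0,0,0],[0,0,0.2,0,0,0],[0,0,0.15,0,0,0],[0,0,0.05,0,0,0],[0,0,0,0,0,0]]

```text
t: 24.63
position: [486.2, -284.1, 27.2]
tool_rot: [179.9, 0.1, 103.5]
force: [-0.6, 0.0, -0.5]
grip_width: 0.881
grasp_force: 0.0
```

move_arm:
  plan:
    - [[0,0,0,0,0,0],[0,0,0,0,0,0],[0,0,0,0,0,0],[0,0,0,0,0,0],[0,0,0,0,0,0],[0,0,0,0,0,0],[0,0,0,0,0,0],[0,0,0,0,0,0],[0,0,0,0,0,0]]
  fingers: -1

```text
t: 25.38
position: [486.7, -284.7, 28.0]
tool_rot: [179.8, 0.2, 103.5]
force: [0.3, -0.1, 6.8]
grip_width: 0.714
grasp_force: 65.2
```

move_arm:
  plan:
    - [[0,0,-0.15,0,0,0],[0,0,-0.3,0,0,0],[0,0,-0.5,0,0,0],[0,0,-0.6,0,0,0],[0,0,-0.6,0,0,0],[0,0,-0.6,0,0,0],[0,0,-0.5,0,0,0],[0,0,-0.3,0,0,0],[0,0,-0.12,0,0,0],[0.07,-0.3,0,0,0,0],[0.14,-0.6,0,0,0,0],[0.14,-0.6,0,0,0,0],[0.07,-0.3,0,0,0,0],[0,0,0,0,0,0.05],[0,0,0,0,0,0.07],[0,0,0,0,0,0.07],[0,0,0,0,0,0.07],[0,0,0,0,0,0.04],[0,0,0,0,0,0],[0,0,0,0,0,0]]

```text
t: 27.05
position: [429.8, -283.8, 136.4]
tool_rot: [179.9, 0.1, 76.6]
force: [0.5, 1.2, -0.9]
grip_width: 0.711
grasp_force: 64.9
```

move_arm:
  plan:
    - [[0.5,-0.12,0,0,0,0],[0.9,-0.214,0,0,0,0],[0.9,-0.214,0,0,0,0],[0.9,-0.214,0,0,0,0],[0.9,-0.214,0,0,0,0],[0.9,-0.214,0,0,0,0],[0.9,-0.214,0,0,0,0],[0.9,-0.214,0,0,0,0],[0.9,-0.214,0,0,0,0],[0.9,-0.214,0,0,0,0],[0.9,-0.214,0,0,0,0],[0.9,-0.214,0,0,0,0],[0.9,-0.214,0,0,0,0],[0.9,-0.214,0,0,0,0],[0.9,-0.214,0,0,0,0],[0.5,-0.12,0,0,0,0],[0,0,0,0,0,0],[0,0,0,0,0,0]]

```text
t: 28.55
position: [430.8, 135.1, 136.1]
tool_rot: [179.8, 0.1, 76.7]
force: [0.1, -0.9, -1.1]
grip_width: 0.708
grasp_force: 65.0
```

move_arm:
  plan:
    - [[0.357,0.209,0,0,0,0],[0.715,0.418,0,0,0,0],[0.715,0.418,0,0,0,0],[0.715,0.418,0,0,0,0],[0.715,0.418,0,0,0,0],[0.715,0.418,0,0,0,0],[0.715,0.418,0,0,0,0],[0.715,0.418,0,0,0,0],[0.357,0.209,0,0,0,0],[0,0,0,0,0,0],[0,0,0,0,0,0]]

```text
t: 29.47
position: [569.2, 277.4, 135.8]
tool_rot: [179.8, 0.1, 76.5]
force: [-0.5, -0.6, -1.2]
grip_width: 0.707
grasp_force: 65.2
```

```bash
python3 - <<'E'
from h import *
wrist("pics/w5.png")
from station import r
print(r.observe()["joint_positions"].round(1))
E
```

```text
29.4667 [569.2 277.4 135.8] [1.7983e+02 1.4000e-01 7.6470e+01]
[-67.   37.7  54.5  97.8 -33.9  62.5 -15.5]
```

View pics/w5.png

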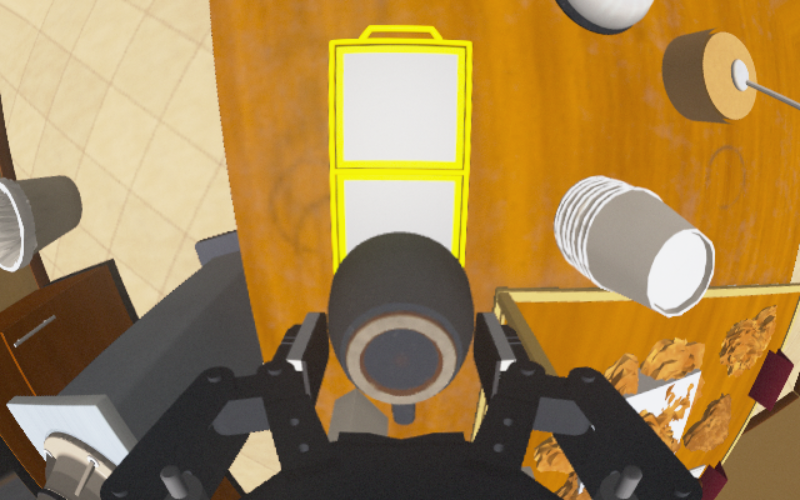

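Black mug level, ring centre (401,359), handle straight back; yellow tray's far corners at (330,41) and (472,42), square to the tool.

```bash
python3 - <<'E'
from h import *
print("corners",wpx(330,41,14).round(1),wpx(472,42,14).round(1),"expect [555 424],[646 403]")
print("mug axis",wpx(401,359,161).round(1),"target 568.8 281.5")
E
```

```text
corners [557.6 424.6] [647.9 402.2] expect [555 424],[646 403]
mug axis [570.7 282.9] target 568.8 281.5
```

move_arm:
  plan:
    - [[-0.03,0,0.3,0,0,0],[0,0,0.5,0,0,0],[0,0,0.5,0,0,0],[0,0,0.5,0,0,0],[0,0,0.5,0,0,0],[0,0,0.4,0,0,0],[0,0,0.2,0,0,0],[0,0,0.15,0,0,0],[0,0,0,0,0,0],[0,0,0,0,0,0]]

```text
t: 30.35
position: [568.9, 277.6, 45.1]
tool_rot: [179.8, 0.0, 76.5]
force: [-0.5, -0.2, -0.5]
grip_width: 0.709
grasp_force: 65.2
```

move_arm:
  plan:
    - [[0,0,0.06,0,0,0],[0,0,0.06,0,0,0],[0,0,0.06,0,0,0],[0,0,0.06,0,0,0],[0,0,0.03,0,0,0],[0,0,0.03,0,0,0],[0,0,0.03,0,0,0],[0,0,0,0,0,0],[0,0,0,0,0,0]]

```text
t: 31.1
position: [568.5, 277.6, 34.9]
tool_rot: [179.8, 0.1, 76.5]
force: [-0.2, -0.5, -1.5]
grip_width: 0.706
grasp_force: 65.2
```

move_arm:
  plan:
    - [[0,0,0.03,0,0,0],[0,0,0.03,0,0,0],[0,0,0,0,0,0],[0,0,0,0,0,0]]

```text
t: 31.43
position: [568.8, 277.7, 34.1]
tool_rot: [179.8, 0.0, 76.5]
force: [-2.8, 0.2, 5.2]
grip_width: 0.709
grasp_force: 65.8
```

Contact at 34.1 mm. I release and rise.

move_arm:
  plan:
    - [[0,0,0,0,0,0],[0,0,0,0,0,0],[0,0,0,0,0,0],[0,0,0,0,0,0],[0,0,0,0,0,0],[0,0,0,0,0,0],[0,0,-0.1,0,0,0],[0,0,-0.3,0,0,0],[0,0,-0.6,0,0,0],[0,0,-0.8,0,0,0],[0,0,-0.8,0,0,0],[0,0,-0.8,0,0,0],[0,0,-0.4,0,0,0],[0,0,0,0,0,0],[0,0,0,0,0,0]]
  fingers: 0.9

```text
t: 32.68
position: [568.2, 278.0, 147.4]
tool_rot: [179.8, 0.0, 76.5]
force: [-0.2, -0.0, -0.3]
grip_width: 0.951
grasp_force: 0.0
```

move_arm:
  plan:
    - [[-0.718,-0.441,0,0,0,0],[-0.718,-0.441,0,0,0,0],[-0.718,-0.441,0,0,0,0],[-0.718,-0.441,0,0,0,0],[-0.718,-0.441,0,0,0,0],[-0.718,-0.441,0,0,0,0],[-0.718,-0.441,0,0,0,0],[-0.718,-0.441,0,0,0,0],[-0.986,0.235,0,0,0,0],[-0.986,0.235,0,0,0,0],[-0.986,0.235,0,0,0,0],[-0.986,0.235,0,0,0,0],[-0.986,0.235,0,0,0,0],[-0.986,0.235,0,0,0,0],[-0.986,0.235,0,0,0,0],[-0.986,0.235,0,0,0,0],[-0.986,0.235,0,0,0,0],[-0.986,0.235,0,0,0,0],[-0.986,0.235,0,0,0,0],[-0.986,0.235,0,0,0,0]]

```text
t: 34.35
position: [423.5, -230.6, 146.1]
tool_rot: [180.0, 0.0, 76.6]
force: [1.0, 0.3, -0.2]
grip_width: 0.951
grasp_force: 0.0
```

```bash
python3 - <<'E'
from station import r,cams
import cv2
a=cams.capture("top")["img"][:,:,::-1]
cv2.imwrite("pics/c3.png",cv2.resize(a[145:235,150:350],None,fx=4,fy=4,interpolation=cv2.INTER_CUBIC))
o=r.observe();print(o["position"].round(1),o["joint_positions"].round(1))
E
```

```text
[ 422.4 -238.6  147.4] [-26.9  21.4  62.2 117.3 -23.   54.2  33.4]
```

View pics/c3.png

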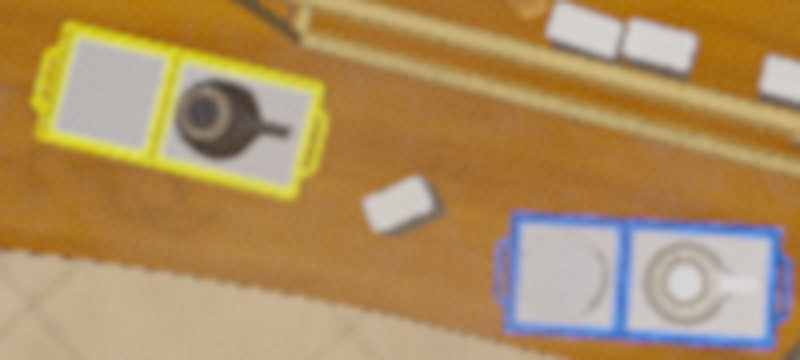

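Jar, white mug and black mug all sit centred in their bays, and the carton is where it was. Tin next.

move_arm:
  plan:
    - [[-0.511,-0.281,0,0,0,0],[-0.511,-0.281,0,0,0,0],[-0.511,-0.281,0,0,0,0],[-0.511,-0.281,0,0,0,0],[0,0,0,0,0,0],[0,0,0.5,0,0,0],[0,0,0.5,0,0,0],[0,0,0.4,0,0,0],[0,0,0,0,0,0],[0,0,0,0,0,0]]

```text
t: 35.23
position: [377.3, -281.1, 104.7]
tool_rot: [180.0, 0.0, 76.6]
force: [0.3, -0.8, 0.2]
grip_width: 0.95
grasp_force: 0.0
```

```bash
python3 - <<'E'
from h import *
wrist("pics/w6.png")
from station import r
print(r.observe()["joint_positions"].round(1))
E
```

```text
35.2333 [ 377.3 -281.1  104.7] [1.7997e+02 5.0000e-02 7.6550e+01]
[-16.3  23.4  58.3 121.1 -26.6  49.1  44.4]
```

View pics/w6.png

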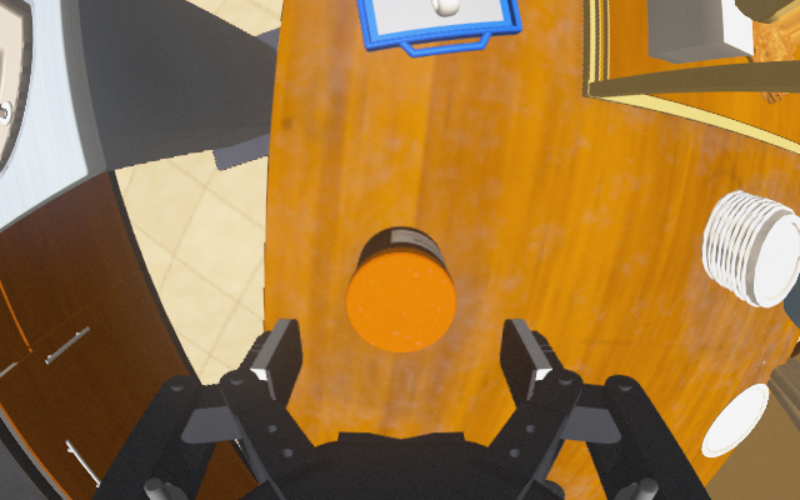

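Tin lid centre (402,300), laterally midway between the fingers, consistent with (375,-290).

move_arm:
  plan:
    - [[-0.16,0.005,0,0,0,0],[-0.16,0.005,0,0,0,0],[0,0,0.4,0,0,0],[0,0,0.5,0,0,0],[0,0,0.5,0,0,0],[0,0,0.5,0,0,0],[0,0,0.3,0,0,0],[0,0,0.2,0,0,0],[0,0,0.16,0,0,0],[0,0,0,0,0,0],[0,0,0,0,0,0]]

```text
t: 36.2
position: [376.2, -291.7, 29.0]
tool_rot: [179.8, 0.1, 76.5]
force: [-0.5, -0.4, 0.0]
grip_width: 0.95
grasp_force: 0.0
```

move_arm:
  plan:
    - [[0,0,0,0,0,0],[0,0,0,0,0,0],[0,0,0,0,0,0],[0,0,0,0,0,0],[0,0,0,0,0,0],[0,0,0,0,0,0],[0,0,0,0,0,0],[0,0,0,0,0,0],[0,0,0,0,0,0]]
  fingers: -1

```text
t: 36.95
position: [376.2, -291.6, 29.7]
tool_rot: [179.8, 0.0, 76.5]
force: [-1.5, 1.2, 5.9]
grip_width: 0.661
grasp_force: 63.1
```

move_arm:
  plan:
    - [[0,0,-0.15,0,0,0],[0,0,-0.3,0,0,0],[0,0,-0.5,0,0,0],[0,0,-0.6,0,0,0],[0,0,-0.6,0,0,0],[0,0,-0.6,0,0,0],[0,0,-0.5,0,0,0],[0,0,-0.3,0,0,0],[0,0,-0.12,0,0,0],[0.07,0.3,0,0,0,0],[0.14,0.6,0,0,0,0],[0.14,0.6,0,0,0,0],[0.07,0.25,0,0,0,0],[0,0,0,0,0,0],[0,0,0,0,0,0]]

```text
t: 38.2
position: [429.0, -291.0, 138.2]
tool_rot: [180.0, 0.1, 76.6]
force: [0.1, -0.6, -3.1]
grip_width: 0.664
grasp_force: 64.5
```

move_arm:
  plan:
    - [[0.5,-0.118,0,0,0,0],[0.915,-0.216,0,0,0,0],[0.915,-0.216,0,0,0,0],[0.915,-0.216,0,0,0,0],[0.915,-0.216,0,0,0,0],[0.915,-0.216,0,0,0,0],[0.915,-0.216,0,0,0,0],[0.915,-0.216,0,0,0,0],[0.915,-0.216,0,0,0,0],[0.915,-0.216,0,0,0,0],[0.915,-0.216,0,0,0,0],[0.915,-0.216,0,0,0,0],[0.915,-0.216,0,0,0,0],[0.915,-0.216,0,0,0,0],[0.915,-0.216,0,0,0,0],[0.5,-0.118,0,0,0,0],[0,0,0,0,0,0],[0,0,0,0,0,0]]

```text
t: 39.7
position: [430.5, 133.7, 138.0]
tool_rot: [179.9, 0.1, 76.6]
force: [-0.1, -0.0, -2.7]
grip_width: 0.669
grasp_force: 64.5
```

move_arm:
  plan:
    - [[0.4,0.155,0,0,0,0],[0.803,0.311,0,0,0,0],[0.803,0.311,0,0,0,0],[0.803,0.311,0,0,0,0],[0.803,0.311,0,0,0,0],[0.803,0.311,0,0,0,0],[0.803,0.311,0,0,0,0],[0.803,0.311,0,0,0,0],[0.803,0.311,0,0,0,0],[0.803,0.311,0,0,0,0],[0.803,0.311,0,0,0,0],[0.4,0.155,0,0,0,0],[0,0,0,0,0,0],[0,0,0,0,0,0]]

```text
t: 40.87
position: [593.2, 366.7, 137.6]
tool_rot: [179.8, 0.2, 76.5]
force: [-1.0, -1.1, -2.2]
grip_width: 0.663
grasp_force: 64.7
```

move_arm:
  plan:
    - [[0,0,0.3,0,0,0],[0,0,0.5,0,0,0],[0,0,0.4,0,0,0],[0,0,0,0,0,0],[0,0,0,0,0,0]]

```text
t: 41.28
position: [591.3, 367.5, 100.5]
tool_rot: [180.0, 0.2, 76.5]
force: [-0.1, -0.1, -1.6]
grip_width: 0.665
grasp_force: 64.7
```

On target; down from 100.5 to about 42.

move_arm:
  plan:
    - [[0,0,0.4,0,0,0],[0,0,0.5,0,0,0],[0,0,0.5,0,0,0],[0,0,0.3,0,0,0],[0,0,0.15,0,0,0],[0,0,0,0,0,0],[0,0,0,0,0,0]]

```text
t: 41.87
position: [593.0, 367.9, 46.7]
tool_rot: [179.8, 0.1, 76.5]
force: [-0.7, -0.1, -2.1]
grip_width: 0.664
grasp_force: 64.7
```

move_arm:
  plan:
    - [[0,0,0.06,0,0,0],[0,0,0.06,0,0,0],[0,0,0.06,0,0,0],[0,0,0.06,0,0,0],[0,0,0.03,0,0,0],[0,0,0.03,0,0,0],[0,0,0.03,0,0,0],[0,0,0,0,0,0],[0,0,0,0,0,0]]

```text
t: 42.62
position: [592.9, 368.0, 37.0]
tool_rot: [179.8, 0.1, 76.5]
force: [0.4, -0.4, -2.3]
grip_width: 0.666
grasp_force: 64.7
```

move_arm:
  plan:
    - [[0,0,0.03,0,0,0],[0,0,0.03,0,0,0],[0,0,0.02,0,0,0],[0,0,0,0,0,0],[0,0,0,0,0,0]]

```text
t: 43.03
position: [593.1, 368.1, 35.8]
tool_rot: [179.8, 0.0, 76.5]
force: [-2.4, -1.3, 5.9]
grip_width: 0.667
grasp_force: 65.3
```

Contact at 35.8 mm. I release, rise and back away.

move_arm:
  plan:
    - [[0,0,0,0,0,0],[0,0,0,0,0,0],[0,0,0,0,0,0],[0,0,0,0,0,0],[0,0,0,0,0,0],[0,0,0,0,0,0],[0,0,-0.1,0,0,0],[0,0,-0.3,0,0,0],[0,0,-0.6,0,0,0],[0,0,-0.8,0,0,0],[0,0,-0.8,0,0,0],[0,0,-0.8,0,0,0],[0,0,-0.8,0,0,0],[0,-0.7,-0.4,0,0,0],[0,-0.7,0,0,0,0],[0,-0.7,0,0,0,0],[0,-0.7,0,0,0,0],[0,-0.7,0,0,0,0],[0,-0.5,0,0,0,0],[0,0,0,0,0,0]]
  fingers: 0.9

```text
t: 44.7
position: [472.5, 398.3, 172.5]
tool_rot: [-180.0, -0.0, 76.8]
force: [0.3, 1.7, -0.4]
grip_width: 0.949
grasp_force: 0.0
```

```bash
python3 - <<'E'
from station import r,cams
import cv2,numpy as np
s=cams.capture("top")["img"][:,:,::-1][120:240,140:360]
t=cams.capture("scene")["img"][:,:,::-1][50:250,230:440]
f=lambda a,k:cv2.resize(a,k,interpolation=cv2.INTER_CUBIC)
cv2.imwrite("pics/f.png",np.hstack([f(s,(480,262)),f(t,(276,262))]))
E
```

```text
(no output)
```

View pics/f.png

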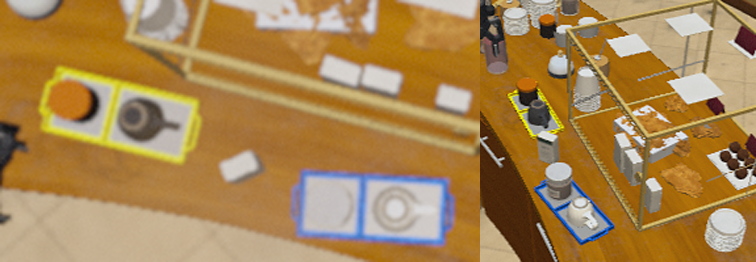

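All four items stand upright in their bays (tin at (72,100), black mug at (140,118), jar and white mug in the blue tray). The carton, cups and lids look undisturbed and the gripper is clear, so I hand in.

```bash
python3 -c "
from station import r
print(r.sign_off())"
```

```text
the job is handed in; nothing more can be done
None
```

Both kits are made up and handed in after about 45 s of robot time: all four items stand upright in their bays and are released, and the last camera view showed the carton, lids and cups in place, though sign-off returned no verdict.

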